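# Send a sample vial down the right chute

### The arm

A 6-joint arm with a two-finger parallel gripper is mounted at the origin on the work surface. World frame = base frame: x ahead of the robot, y to its left, z up, the work surface at z = 0. Lengths are in mm, angles in rad, forces in N, time in s.
With the tool pointing down it reaches from about 325 to 850 mm from the base axis. Payload 15.5 kg.
Tool frame: the origin (TCP) lies midway between the tips of the shut fingers; the grasp point (between the pads) lies 19 mm behind it; z points along the fingers, y is the line along which they close (so a half turn about z gives the same grasp; the last joint's range is limited). The gripper opens to 91 mm and grips with 3 to 60 N. Pads are 32 mm wide; open, the fingers measure 118 mm over their backs; the gripper's body (76 mm by 178 mm) begins 60 mm behind the grasp point.
Start: joints at [1.008, 0.494, 1.345, -0, 1.302, -0.096], TCP at [281.823, 557.855, 213.915] pointing down, gripper open.
Joint ranges: [-2.91, 2.91], [-0.82, 2.16], [0.22, 2.67], [-1.22, 4.37], [0.12, 2.79], [-3.08, 3.08]. Speed limits (rad/s): [1.89, 1.89, 2.57, 3.01, 3.01, 3.01].

### API

Orientations are given as a unit quaternion [x, y, z, w].
In Python, from cell import ctrl, imaging gives the robot as it stands.
- The arm moves only by the tool carry_out, never from a script. Its argument "targets" is a list of rows, each an object of numbers: "dx", "dy", "dz": the shift along the tool's x, y, z in mm; "roll": the turn about the tool's z in rad; "gripper": the opening, from 0 (shut) to 1 (fully open). In form: [{"dx": .., "dy": .., "dz": .., "roll": .., "gripper": ..}, ...]. A call has 1 to 10 rows; each row shifts and turns the commanded pose from where the row before left it, along the tool's axes as they then stand; what a row does not reach is not made up. A row lasts 1/10 s, in which the tool goes at most 50 mm and 8.59 degrees, less where a joint would pass 70% of its speed; a pose out of reach is approached as far as the arm can. A call is refused whole if a number of a shift passes 50 or a number of a turn 0.15, either way. A call with a gripper value outside its range is refused whole. The fingers move at their own pace and stop on an object; "squeeze" is the grip in N (left out, the last holds). Time passes only in rows, so rows that do not move let the fingers close. It gives the time, the measured TCP pose, the force, the opening and the grip force at its end, in the units of the state.
- ctrl.sense(): the state, without advancing time (a new reading comes with each control period).
- imaging.camera(name): name is "scene" or "side" or "wrist"; returns a dict with "color" (384x512x3 uint8, red, green, blue), "depth" (384x512 float32, mm along the optical axis (not along the pixel's ray), 0 where there is no reading), "intrinsics" (3x3 intrinsics, pixels), "dist" ([k1, k2, p1, p2, k3] as OpenCV has them; the pictures are not rectified), "R" (3x3) and "t" (3): a world point X has camera coordinates R X + t; the wrist camera has in their place "hand_eye" (4x4, takes a point from camera to tool coordinates, whose origin is the TCP and whose axes are the flange's). Camera axes: x right, y down, z forward; pixel columns grow to the right and rows downward; lengths in mm; the calibration is good to about 2 mm. A picture is of the moment at which its call begins: read the wrist's pose just before it.
- ctrl.finish_job(): hands the job in; it is judged then, once.
The state is a dict: "clock": time; "q": joint angles; "dq": joint speeds; "tau": joint torques, N m; "ee_pos": TCP position; "tool_rot": TCP orientation; "wrist_force": force on the tool from outside, world axes, zero at the start; "ft_torque": the same for the moment, N m; "finger_gap": finger opening in mm; "grasp_force": force on a finger pad.
Only numpy, scipy, OpenCV 4.12 (cv2) and the standard library are available. Lean on these libraries where they do the work, as an engineer would, in place of code of your own. Each camera call takes 0.05 s, during which the arm holds its last target. There are 200 camera calls.

### The job

Swing the red-knobbed lever of the sample sorter all the way over to the side where the blue tray stands, and leave it there. Then drop the blue-capped vial into the sorter's hopper, so that it slides down the chute and comes to rest in the blue tray.

Things in the scene. Friction and masses are not known exactly. Their poses are not given: they have to be found in the camera images.
- vial_mid (a point): centre (half-way up) of the white sample vial with the blue screw cap: a cylinder 28 mm in diameter (cap 29 mm), 50 mm tall, 20 to 45 g, upright on a 4 mm black rubber mat on the bench. Vials with yellow, green and red caps stand on the same mat, all at least 80 mm apart centre to centre.
- sorter: the sample sorter, fixed: a hopper on clear panels over a tilting chute plate. Origin at the centre of its foot, on the bench; x away from the robot (lever at -x), y left, z up. The hopper's mouth is straight above the origin, rim 252 mm above the bench, opening 103 mm (x) by 130 mm (y), narrowing to 80 mm (y) lower down; its outer faces are at x = +-58, y = +-73 mm.
- lever (a joint): lean of the lever, and with it the chute plate, in rad: 0 upright, positive towards the sorter's +y, negative towards -y, stops at -0.8 and 0.8. Parts slide off on the side it leans to. It turns about a level shaft along the sorter's x axis, 125 mm above the bench and straight over the sorter's origin. Starts near upright, needs 2 to 3 N at the knob, stays where left.
- knob (a point): centre of the lever's red ball knob, 32 mm in diameter, on a 9 mm rod that leads down to the shaft. It is 150 mm from the shaft and 105 mm in front of the sorter's origin: at lever value q it lies at x = -105, y = 150 sin q, z = 125 + 150 cos q mm in the sorter's frame.
- blue_floor (a point): centre of the inner floor of the blue tray: open, 130 mm (sorter's x) by 144 mm (sorter's y), walls 4 mm thick, rim 45 mm above the bench. It stands fixed beside the sorter, 127 mm from its origin along +y or -y, axes as the sorter's; an equal yellow tray stands on the other side.
Not all that is in view belongs to the job. Of the things shaped like the part that bears blue_floor, the blue one is meant.

How it is judged (in metres and radians):
On the way, in this order (a step that is already met when the one before it is completed fails the run):
1. the lever is swung well over to the blue tray's side (((y of blue_floor in the frame of sorter above 0 m and value of joint lever above 0.6 rad) or (y of blue_floor in the frame of sorter below 0 m and value of joint lever below -0.6 rad))), for 0.2 s.
2. with the lever so set, the blue-capped vial goes down inside the hopper (((y of blue_floor in the frame of sorter above 0 m and value of joint lever above 0.6 rad) or (y of blue_floor in the frame of sorter below 0 m and value of joint lever below -0.6 rad)) and x of vial_mid in the frame of sorter between -0.055 and 0.055 m and y of vial_mid in the frame of sorter between -0.075 and 0.075 m and z of vial_mid in the frame of sorter between 0.06 and 0.235 m).
At the end, for the whole second after the job is handed in: The blue-capped vial lies still inside the blue tray (its centre within the tray's walls and less than 45 mm above the tray's floor), and the lever still leans more than 0.6 rad to the blue tray's side (((y of blue_floor in the frame of sorter above 0 m and value of joint lever above 0.6 rad) or (y of blue_floor in the frame of sorter below 0 m and value of joint lever below -0.6 rad)) and x of vial_mid in the frame of blue_floor between -0.063 and 0.063 m and y of vial_mid in the frame of blue_floor between -0.07 and 0.07 m and z of vial_mid in the frame of blue_floor between 0 and 0.045 m and linear speed of blue_vial below 0.05 m/s); the robot touches nothing.
It also fails if it takes over 51 s, if anything falls off the work surface, if the arm or the gripper's body presses on something with over 40 N, if the wrist force passes 120 N, or if a joint passes its speed limit or range.

## Working session

There is one attempt and no reset: what is moved stays moved. The work goes in short steps, Python scripts to look and compute and a tool call to move; the robot and the scene stay as the last step left them, time stands still between calls to the robot, and variables do not carry over. Pictures are saved under pics/ and viewed, at most 10 in all, crops included, and the job is handed in when it is done.

Besides the shell and the picture viewer there is one more tool, called in YAML: its name, and indented under it one key for each argument. carry_out: Moves the arm, as the interface text tells. Its arguments: {"type":"object","properties":{"targets":{"type":"array","items":{"type":"object","properties":{"dx":{"type":"number"},"dy":{"type":"number"},"dz":{"type":"number"},"roll":{"type":"number"},"gripper":{"type":"number"}}}},"squeeze":{"type":"number"}},"required":["targets"]}

```bash
mkdir -p pics
cat > h.py <<'E'
import numpy as np,cv2,pickle
from cell import ctrl,imaging
def ray(c,uv):
    p=cv2.undistortPoints(np.array([[uv]],float),np.array(c["intrinsics"]),np.array(c["dist"]))[0,0]
    return np.array([p[0],p[1],1.])
def depthpt(c,uv):
    u,v=map(int,uv);d=c["depth"][v-2:v+3,u-2:u+3];d=np.median(d[d>0]);
    return np.array(c["R"]).T@(ray(c,uv)*d-np.array(c["t"]))
def plane(c,uv,z):
    R=np.array(c["R"]);o=-R.T@np.array(c["t"]);d=R.T@ray(c,uv);return o+d*(z-o[2])/d[2]
E
python3 - <<'E'
from h import *
s=ctrl.sense();print(s["ee_pos"],s["tool_rot"],s["clock"],s["finger_gap"])
for n in["scene","side"]:
    c=imaging.camera(n);pickle.dump(c,open(n+".pkl","wb"));cv2.imwrite(f"pics/{n}0.png",c["color"][...,::-1])
    print(n,-np.array(c["R"]).T@c["t"])
E
```

```text
[281.63513991 557.52028626 213.3284759 ] [ 2.31795217e-01  9.72764412e-01 -5.83078919e-04 -1.91067599e-04] 0.0 91.44898892941586
scene [915.57957409 546.24204193 773.38301989]
side [ 218.23454224 -566.70260332  839.81645291]
```

View pics/scene0.png

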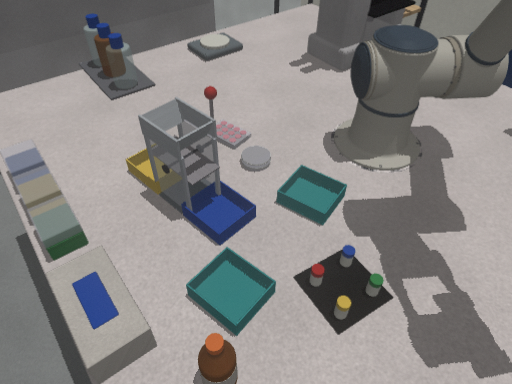

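View pics/side0.png

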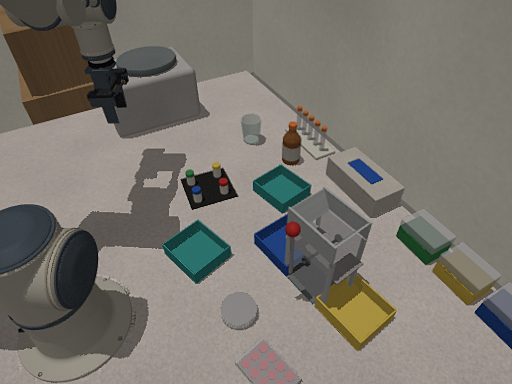

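Scene view: the blue-capped vial is at (348,252). It could be confused with the red (317,270), green (375,282) and yellow (343,303) vials, or the blue-capped bottles at (92,20), (103,31) and (116,41). I choose (348,252), on the mat. The sorter is at (180,150), the knob at (210,93) and the blue tray at (218,210), with teal trays as decoys. In the side view the vial is at (197,190), the knob at (293,229) and the blue tray at (275,240).

Run:
```python
from h import *
S=pickle.load(open("scene.pkl","rb"));D=pickle.load(open("side.pkl","rb"))
def mask(c,lo,hi,box):
    h=cv2.cvtColor(c["color"],cv2.COLOR_RGB2HSV);m=cv2.inRange(h,lo,hi);z=np.zeros_like(m);x0,y0,x1,y1=box;z[y0:y1,x0:x1]=m[y0:y1,x0:x1];return z
def cen(m):
    v,u=np.nonzero(m);return (u.mean(),v.mean()),len(u)
def tri(a,b):
    A=[];o=[];
    for c,uv in((S,a),(D,b)):
        R=np.array(c["R"]);o.append(-R.T@np.array(c["t"]));d=R.T@ray(c,uv);A.append(np.eye(3)-np.outer(d,d)/(d@d))
    p=np.linalg.solve(A[0]+A[1],A[0]@o[0]+A[1]@o[1]);return p
B=((105,100,50),(130,255,255));
va,vb=[cen(mask(c,*B,b)) for c,b in((S,(335,240,360,262)),(D,(188,180,207,197)))]
print(va,vb,"cap",tri(va[0],vb[0]),plane(S,va[0],49),plane(D,vb[0],49))
def red(c,b): return cen(mask(c,(0,150,80),(6,255,255),b)|mask(c,(174,150,80),(180,255,255),b))
ka,kb=red(S,(195,80,225,103)),red(D,(282,218,304,240));print(ka,kb,"knob",tri(ka[0],kb[0]))
# points of depth cloud
def cloud(c):
    v,u=np.nonzero(c["depth"]>0);p=cv2.undistortPoints(np.stack([u,v],1)[:,None].astype(float),np.array(c["intrinsics"]),np.array(c["dist"]))[:,0]
    d=c["depth"][v,u];P=(np.c_[p,np.ones(len(p))]*d[:,None]-np.array(c["t"]))@np.array(c["R"]);return u,v,P
for n,c in(("S",S),("D",D)):
    u,v,P=cloud(c)
    for nm,rg,bx in(("blue",B,(170,170,260,245) if n=="S" else (250,210,320,290)),("yel",((18,130,60),(30,255,255)),(120,140,200,200) if n=="S" else (310,270,400,350))):
        m=mask(c,*rg,bx);k=(m[v,u]>0)&(P[:,2]>38)&(P[:,2]<52)
        r=cv2.minAreaRect(P[k,:2].astype(np.float32));print(n,nm,k.sum(),r)
    bx=(135,90,222,215) if n=="S" else (280,180,375,300)
    k=(u>bx[0])&(u<bx[2])&(v>bx[1])&(v<bx[3])&(P[:,2]>244)&(P[:,2]<260)
    print(n,"rim",k.sum(),cv2.minAreaRect(P[k,:2].astype(np.float32)),np.median(P[k,2]))
cv2.imwrite("pics/crop.png",cv2.resize(np.hstack([S["color"][230:330,290:400],D["color"][150:250,170:280]])[...,::-1],None,fx=3.5,fy=3.5))
```

```text
((np.float64(348.26984126984127), np.float64(251.03968253968253)), 126) ((np.float64(195.84722222222223), np.float64(189.59722222222223)), 72) cap [425.31481438 263.6903142   46.72101004] [427.32921911 264.39561986  49.        ] [424.38898339 261.70968985  49.        ]
((np.float64(210.17948717948718), np.float64(89.28205128205128)), 39) ((np.float64(292.377245508982), np.float64(228.52694610778443)), 167) knob [ 495.56160484 -182.18965507  280.40192708]
S blue 390 ((583.774169921875, -39.588584899902344), (131.0345458984375, 146.03018188476562), 9.401662826538086)
S yel 84 ((679.3980712890625, -292.26690673828125), (159.62367248535156, 63.44395065307617), 76.07424926757812)
S rim 591 ((579.9505615234375, -169.38291931152344), (165.890869140625, 147.94969177246094), 9.358128547668457) 249.3102899747888
D blue 161 ((541.6226196289062, -21.206039428710938), (186.79237365722656, 92.41133117675781), 59.486793518066406)
D yel 402 ((621.8447265625, -293.20721435546875), (131.6802978515625, 144.3445587158203), 10.000106811523438)
D rim 764 ((577.4949951171875, -170.92828369140625), (168.5913543701172, 146.88174438476562), 8.495006561279297) 250.24824797875186
```

View pics/crop.png

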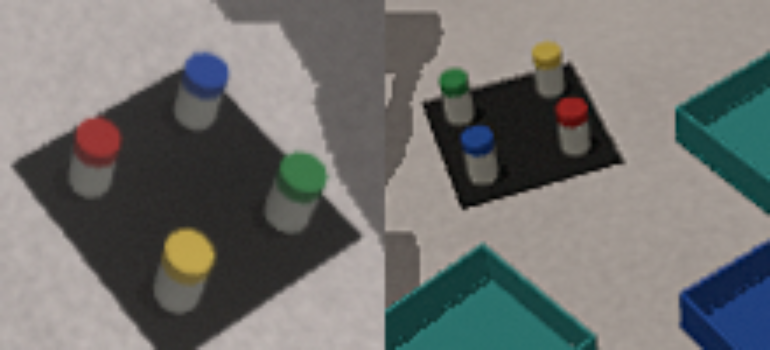

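The crop confirms the choice: the blue-capped vial is at the corner of the mat, standing clear of the others. The trays put the sorter origin at about (603,-166) with yaw of about 9.2°, and blue is on the +y side. I turn the tool to the sorter's axes first (tool x = -sorter x, tool y = sorter y).

carry_out:
  targets:
    - {"dz": -30, "roll": -0.14, "gripper": 0}
    - {"dz": -30, "roll": -0.14, "gripper": 0}
    - {"dz": -30, "roll": -0.14, "gripper": 0}
    - {"dz": -30, "roll": -0.14, "gripper": 0}
    - {"dz": -20, "roll": -0.07, "gripper": 0}
    - {"dy": -45}
    - {"dy": -45}
    - {"dy": -45}
    - {"dy": -45}
    - {"dy": -45}

```text
$.targets[0]: bad value
```

```bash
cat >> h.py <<'E'
from scipy.spatial.transform import Rotation as Ro
YAW=np.radians(9.2);O=np.array([602.8,-166.4])
def st():
    s=ctrl.sense();R=Ro.from_quat(s["tool_rot"]).as_matrix();p=np.array(s["ee_pos"])
    c,n=np.cos(YAW),np.sin(YAW);d=p[:2]-O
    print("t",s["clock"],"world",p.round(1),"sorter",(np.array([c*d[0]+n*d[1],-n*d[0]+c*d[1]])).round(1),"ytool deg",np.degrees(np.arctan2(R[1,1],R[0,1])).round(2),"q",np.round(s["q"],2),"F",np.round(s["wrist_force"],1),"gap",s["finger_gap"],s["grasp_force"])
    return s,R,p
E
python3 -c "from h import *;st()"
```

```text
t 0.1 world [281.6 557.6 213.4] sorter [-201.3  766. ] ytool deg 63.2 q [ 1.01  0.49  1.35 -0.    1.3  -0.1 ] F [-0.5  0.1 -0.2] gap 91.2132758388904 0.0
```

carry_out:
  targets:
    - {"dx": 0, "dy": 0, "dz": -30, "roll": -0.14, "gripper": 0}
    - {"dx": 0, "dy": 0, "dz": -30, "roll": -0.14, "gripper": 0}
    - {"dx": 0, "dy": 0, "dz": -30, "roll": -0.14, "gripper": 0}
    - {"dx": 0, "dy": 0, "dz": -30, "roll": -0.14, "gripper": 0}
    - {"dx": 0, "dy": 0, "dz": -20, "roll": -0.07, "gripper": 0}
    - {"dx": 0, "dy": -45, "dz": 0, "roll": 0, "gripper": 0}
    - {"dx": 0, "dy": -45, "dz": 0, "roll": 0, "gripper": 0}
    - {"dx": 0, "dy": -45, "dz": 0, "roll": 0, "gripper": 0}
    - {"dx": 0, "dy": -45, "dz": 0, "roll": 0, "gripper": 0}
    - {"dx": 0, "dy": -45, "dz": 0, "roll": 0, "gripper": 0}

```text
clock: 1.1
ee_pos: [317.9, 334.0, 353.6]
tool_rot: [-0.081, 0.997, -0.0, -0.0]
wrist_force: [0.7, -0.6, 0.1]
finger_gap: 14.1
grasp_force: 0.0
```

```bash
python3 -c "from h import *;st()"
```

```text
t 1.1 world [317.9 334.  353.6] sorter [-201.3  539.5] ytool deg 99.32 q [ 0.68  0.14  1.5  -0.    1.51 -1.05] F [ 0.7 -0.6  0.1] gap 14.073735867291477 0.0
```

carry_out:
  targets:
    - {"dx": 0, "dy": -45, "dz": 0, "roll": 0, "gripper": 0}
    - {"dx": 0, "dy": -45, "dz": 0, "roll": 0, "gripper": 0}
    - {"dx": -6, "dy": -45, "dz": 0, "roll": 0, "gripper": 0}
    - {"dx": -6, "dy": -45, "dz": 0, "roll": 0, "gripper": 0}
    - {"dx": -6, "dy": -45, "dz": 0, "roll": 0, "gripper": 0}
    - {"dx": -6, "dy": -45, "dz": 0, "roll": 0, "gripper": 0}
    - {"dx": -6, "dy": -45, "dz": 0, "roll": 0, "gripper": 0}
    - {"dx": -6, "dy": -45, "dz": 0, "roll": 0, "gripper": 0}
    - {"dx": -6, "dy": -45, "dz": 0, "roll": 0, "gripper": 0}
    - {"dx": -6, "dy": -45, "dz": 0, "roll": 0, "gripper": 0}

```text
clock: 2.1
ee_pos: [438.2, -102.5, 353.8]
tool_rot: [-0.081, 0.997, 0.0, -0.0]
wrist_force: [1.0, 0.6, -0.4]
finger_gap: 0.4
grasp_force: 0.0
```

carry_out:
  targets:
    - {"dx": -12, "dy": -40, "dz": 0, "roll": 0, "gripper": 0}
    - {"dx": -12, "dy": -40, "dz": 0, "roll": 0, "gripper": 0}
    - {"dx": -12, "dy": -40, "dz": 0, "roll": 0, "gripper": 0}
    - {"dx": -12, "dy": -35, "dz": 0, "roll": 0, "gripper": 0}
    - {"dx": 0, "dy": 0, "dz": 0, "roll": 0, "gripper": 0}

```text
clock: 2.6
ee_pos: [511.7, -249.3, 352.6]
tool_rot: [-0.08, 0.997, 0.0, -0.0]
wrist_force: [-0.9, -0.4, -0.8]
finger_gap: 0.5
grasp_force: 0.0
```

Run:
```python
from h import *
st()
c=imaging.camera("side");cv2.imwrite("pics/a1.png",cv2.resize(c["color"][80:300,180:420,::-1],None,fx=2.5,fy=2.5))
```

```text
t 2.6 world [ 511.7 -249.3  352.6] sorter [-103.1  -67.2] ytool deg 99.15 q [-0.56  0.31  1.26 -0.    1.57 -2.29] F [-0.9 -0.4 -0.8] gap 0.4873554651135361 0.0
```

View pics/a1.png

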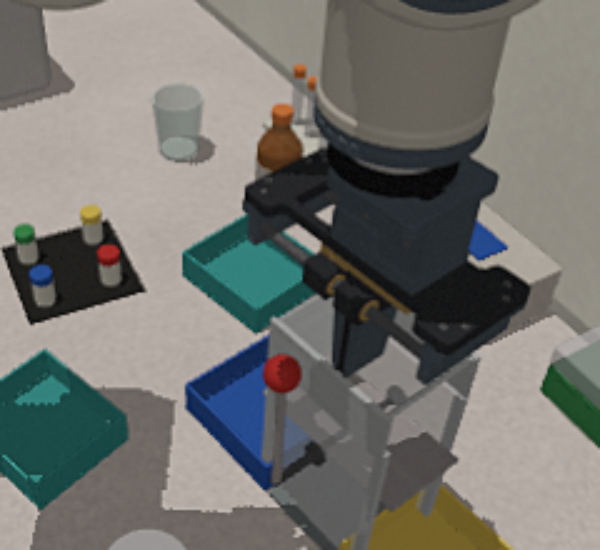

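The closed fingers hang clear on the yellow (-y) side of the knob; in this crop the knob is at (282,373) and the fingertips at (355,365). Next I lower beside the knob and push along its arc.

carry_out:
  targets:
    - {"dx": 1, "dy": 0, "dz": 27, "roll": 0, "gripper": 0}
    - {"dx": 1, "dy": 0, "dz": 27, "roll": 0, "gripper": 0}
    - {"dx": 1, "dy": 0, "dz": 27, "roll": 0, "gripper": 0}
    - {"dx": 0, "dy": 15, "dz": 0, "roll": 0, "gripper": 0}
    - {"dx": 0, "dy": 15, "dz": 0, "roll": 0, "gripper": 0}
    - {"dx": 0, "dy": 15, "dz": 0, "roll": 0, "gripper": 0}
    - {"dx": 0, "dy": 15, "dz": 1, "roll": 0, "gripper": 0}
    - {"dx": 0, "dy": 10, "dz": 2, "roll": 0, "gripper": 0}

```text
clock: 3.45
ee_pos: [496.6, -175.7, 271.1]
tool_rot: [-0.081, 0.997, -0.001, 0.001]
wrist_force: [1.0, -1.2, 2.6]
finger_gap: 0.1
grasp_force: 1.2
```

```bash
python3 -c "from h import *;st()"
```

```text
t 3.45 world [ 496.6 -175.7  271.1] sorter [-106.3    7.8] ytool deg 99.35 q [-0.45  0.3   1.5  -0.    1.34 -2.19] F [ 1.  -1.2  2.6] gap 0.06897236645632697 1.1729399487376213
```

carry_out:
  targets:
    - {"dx": 0, "dy": 0, "dz": 6, "roll": 0, "gripper": 0}
    - {"dx": 0, "dy": 12, "dz": 3, "roll": 0, "gripper": 0}
    - {"dx": 0, "dy": 15, "dz": 6, "roll": 0, "gripper": 0}
    - {"dx": 0, "dy": 15, "dz": 8, "roll": 0, "gripper": 0}
    - {"dx": 0, "dy": 10, "dz": 7, "roll": 0, "gripper": 0}
    - {"dx": 0, "dy": 6, "dz": 5, "roll": 0, "gripper": 0}
    - {"dx": 0, "dy": 5, "dz": 5, "roll": 0, "gripper": 0}
    - {"dx": 0, "dy": 0, "dz": 0, "roll": 0, "gripper": 0}

```text
clock: 4.25
ee_pos: [485.8, -114.3, 229.2]
tool_rot: [-0.081, 0.997, 0.0, -0.001]
wrist_force: [-0.4, -0.9, 0.7]
finger_gap: 0.5
grasp_force: 0.0
```

Run:
```python
from h import *
st()
c=imaging.camera("side");cv2.imwrite("pics/a2.png",cv2.resize(c["color"][120:320,200:400,::-1],None,fx=2.5,fy=2.5))
```

```text
t 4.25 world [ 485.8 -114.3  229.2] sorter [-107.2   70.1] ytool deg 99.32 q [-0.35  0.3   1.63  0.    1.22 -2.08] F [-0.4 -0.9  0.7] gap 0.4761757554447148 0.0
```

View pics/a2.png

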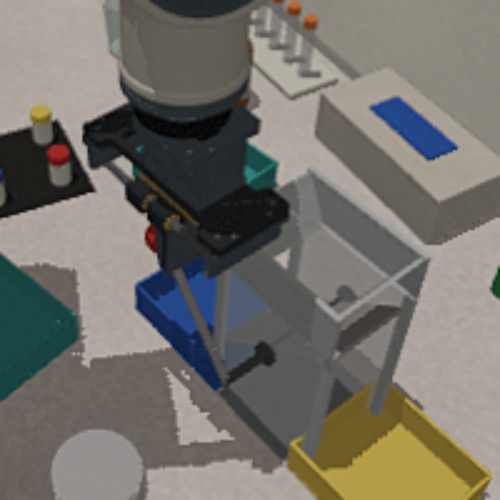

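The lever now leans well toward blue, with the knob behind the finger at crop (152,237). I push a little further to the stop, back off, rise and head for the vial.

carry_out:
  targets:
    - {"dx": 0, "dy": 5, "dz": 4, "roll": 0, "gripper": 0}
    - {"dx": 0, "dy": 4, "dz": 2, "roll": 0, "gripper": 0}
    - {"dx": 0, "dy": 0, "dz": 0, "roll": 0, "gripper": 0}

```text
clock: 4.6
ee_pos: [484.6, -105.8, 223.6]
tool_rot: [-0.081, 0.997, 0.0, -0.0]
wrist_force: [0.3, -1.0, -0.8]
finger_gap: 0.3
grasp_force: 0.4
```

carry_out:
  targets:
    - {"dx": 0, "dy": -12, "dz": 0, "roll": 0, "gripper": 0}
    - {"dx": 0, "dy": 0, "dz": -35, "roll": 0, "gripper": 0}
    - {"dx": 0, "dy": 0, "dz": -40, "roll": 0, "gripper": 0}
    - {"dx": 0, "dy": 0, "dz": -40, "roll": 0, "gripper": 0}
    - {"dx": 0, "dy": 40, "dz": 0, "roll": 0, "gripper": 0}
    - {"dx": 0, "dy": 45, "dz": 0, "roll": 0, "gripper": 0}
    - {"dx": 0, "dy": 45, "dz": 0, "roll": 0, "gripper": 0}
    - {"dx": 0, "dy": 45, "dz": 0, "roll": 0, "gripper": 0}
    - {"dx": 0, "dy": 45, "dz": 0, "roll": 0, "gripper": 0.7}
    - {"dx": 0, "dy": 45, "dz": 20, "roll": 0, "gripper": 0.7}

```text
clock: 5.6
ee_pos: [444.9, 144.9, 320.8]
tool_rot: [-0.081, 0.997, 0.0, 0.002]
wrist_force: [1.4, 1.3, -0.3]
finger_gap: 13.4
grasp_force: 0.0
```

carry_out:
  targets:
    - {"dx": 0, "dy": 45, "dz": 40, "roll": 0, "gripper": 0.7}
    - {"dx": 0, "dy": 40, "dz": 40, "roll": 0, "gripper": 0.7}
    - {"dx": 0, "dy": 0, "dz": 40, "roll": 0, "gripper": 0.7}
    - {"dx": 0, "dy": 0, "dz": 0, "roll": 0, "gripper": 0.7}

```text
clock: 6.0
ee_pos: [429.8, 214.8, 206.7]
tool_rot: [-0.082, 0.997, -0.001, -0.004]
wrist_force: [-0.6, 0.8, 0.2]
finger_gap: 45.2
grasp_force: 0.0
```

Run:
```python
from h import *
s,R,p=st()
c=imaging.camera("wrist");H=np.array(c["hand_eye"])
Rc=(R@H[:3,:3]).T;c["R"]=Rc;c["t"]=-Rc@(R@H[:3,3]+p)
h=cv2.cvtColor(c["color"],cv2.COLOR_RGB2HSV);m=cv2.inRange(h,(105,120,60),(130,255,255))
n,l,stt,ce=cv2.connectedComponentsWithStats(m)
for i in range(1,n):
    if stt[i,4]>100:
        uv=ce[i];q=plane(c,uv,53);print(uv,stt[i],"world",q,"tool",R.T@(q-p))
cv2.imwrite("pics/w1.png",c["color"][...,::-1])
d=imaging.camera("side");h=cv2.cvtColor(d["color"],cv2.COLOR_RGB2HSV);m=(cv2.inRange(h,(0,150,80),(6,255,255))|cv2.inRange(h,(174,150,80),(180,255,255)))
n,l,stt,ce=cv2.connectedComponentsWithStats(m)
q=.75;
for i in range(1,n):
    if stt[i,4]>60:
        w=plane(d,ce[i],232);e=w[:2]-O;print("red",ce[i],stt[i,4],-np.sin(YAW)*e[0]+np.cos(YAW)*e[1])
```

```text
t 6.0 world [429.8 214.8 206.7] sorter [-109.9  403.9] ytool deg 99.38 q [ 0.34  0.3   1.69 -0.    1.15 -1.4 ] F [-0.6  0.8  0.2] gap 45.18576140951321 0.0
[301.28200692 183.60207612] [288 171  28  27 578] world [426.0690563  259.76586012  53.        ] tool [ -4.83816437  45.19315879 153.64019291]
[ 55.33965749 234.99630625] [   0  204  107   72 5956] world [532.73144169  -8.60978814  53.        ] tool [ -66.3115038  -236.98298214  153.556127  ]
[ 66.08227848 306.39240506] [ 52 304  29   6 158] world [629.30453898   2.0837498   53.        ] tool [-163.33308944 -242.18019868  152.83798188]
red [261.91338583 213.92125984] 127 105.86185144108356
```

View pics/w1.png

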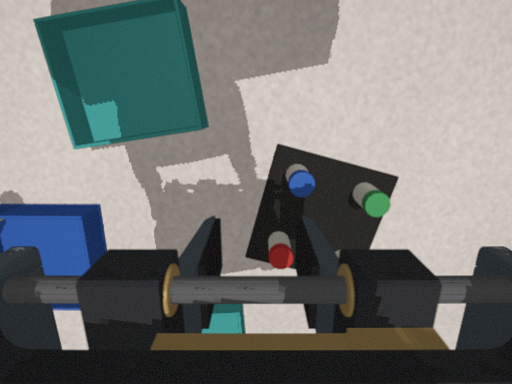

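The wrist view shows the blue cap at (301,184), with green at (376,204) and red at (281,256). The knob in the side view sits at sorter y ≈ 106, so the lever is at about 0.78 rad. I'm moving over the vial.

carry_out:
  targets:
    - {"dx": -2, "dy": 23, "dz": 25, "roll": 0, "gripper": 0.7}
    - {"dx": -2, "dy": 23, "dz": 25, "roll": 0, "gripper": 0.7}
    - {"dx": 0, "dy": 0, "dz": 40, "roll": 0, "gripper": 0.7}
    - {"dx": 0, "dy": 0, "dz": 0, "roll": 0, "gripper": 0.7}
    - {"dx": 0, "dy": 0, "dz": 0, "roll": 0, "gripper": 0.7}

```text
clock: 6.6
ee_pos: [429.8, 261.0, 122.2]
tool_rot: [-0.081, 0.997, 0.0, 0.0]
wrist_force: [1.0, 0.4, -0.2]
finger_gap: 63.8
grasp_force: 0.0
```

Run:
```python
from h import *
s,R,p=st()
c=imaging.camera("wrist");H=np.array(c["hand_eye"])
Rc=(R@H[:3,:3]).T;c["R"]=Rc;c["t"]=-Rc@(R@H[:3,3]+p)
h=cv2.cvtColor(c["color"],cv2.COLOR_RGB2HSV);m=cv2.inRange(h,(105,120,60),(130,255,255))
n,l,stt,ce=cv2.connectedComponentsWithStats(m)
for i in range(1,n):
    if stt[i,4]>100:
        uv=ce[i];q=plane(c,uv,51);print(uv,stt[i],"world",q,"tool",R.T@(q-p))
```

```text
t 6.6 world [429.8 261.  122.2] sorter [-102.4  449.5] ytool deg 99.23 q [ 0.43  0.44  1.75 -0.    0.94 -1.3 ] F [ 1.   0.4 -0.2] gap 63.77949540585623 0.0
[260.29452736 199.13333333] [ 243  181   36   37 1005] world [425.97932161 260.29788236  51.        ] tool [ 3.97748622 -0.07808748 71.22077453]
[  7.74669604 236.37665198] [  0 223  20  31 454] world [494.67072349  49.4869398   51.        ] tool [ -29.99276147 -219.1803112    71.21562927]
```

carry_out:
  targets:
    - {"dx": 4, "dy": 0, "dz": 25, "roll": 0, "gripper": 0.7}
    - {"dx": 0, "dy": 0, "dz": 30, "roll": 0, "gripper": 0.7}
    - {"dx": 0, "dy": 0, "dz": 30, "roll": 0, "gripper": 0.7}
    - {"dx": 0, "dy": 0, "dz": 20, "roll": 0, "gripper": 0.7}
    - {"dx": 0, "dy": 0, "dz": 0, "roll": 0, "gripper": 0.7}
    - {"dx": 0, "dy": 0, "dz": 0, "roll": 0, "gripper": 0.2}
    - {"dx": 0, "dy": 0, "dz": 0, "roll": 0, "gripper": 0.2}
    - {"dx": 0, "dy": 0, "dz": 0, "roll": 0, "gripper": 0.2}
    - {"dx": 0, "dy": 0, "dz": 0, "roll": 0, "gripper": 0.2}
    - {"dx": 0, "dy": 0, "dz": 0, "roll": 0, "gripper": 0.2}
  squeeze: 12

```text
clock: 7.65
ee_pos: [424.9, 260.9, 15.8]
tool_rot: [-0.081, 0.997, 0.0, 0.0]
wrist_force: [0.1, 0.5, 3.5]
finger_gap: 28.6
grasp_force: 12.0
```

carry_out:
  targets:
    - {"dx": 0, "dy": 0, "dz": 0, "roll": 0, "gripper": 0.2}
    - {"dx": 0, "dy": 0, "dz": 0, "roll": 0, "gripper": 0.2}
    - {"dx": 0, "dy": 0, "dz": -10, "roll": 0, "gripper": 0.2}
    - {"dx": 0, "dy": 0, "dz": -25, "roll": 0, "gripper": 0.2}
    - {"dx": 0, "dy": 0, "dz": -25, "roll": 0, "gripper": 0.2}

```text
clock: 8.15
ee_pos: [424.2, 260.5, 76.2]
tool_rot: [-0.081, 0.997, -0.0, -0.001]
wrist_force: [0.1, 0.3, -0.4]
finger_gap: 28.4
grasp_force: 12.0
```

```bash
python3 -c "from h import *;st()"
```

```text
t 8.15 world [424.2 260.5  76.2] sorter [-108.  450.] ytool deg 99.29 q [ 0.43  0.51  1.81 -0.    0.83 -1.3 ] F [ 0.1  0.3 -0.4] gap 28.41308224217015 11.995380073785782
```

carry_out:
  targets:
    - {"dx": 0, "dy": 0, "dz": -45, "roll": 0, "gripper": 0.2}
    - {"dx": 0, "dy": 0, "dz": -45, "roll": 0, "gripper": 0.2}
    - {"dx": 0, "dy": -20, "dz": -45, "roll": 0, "gripper": 0.2}
    - {"dx": 0, "dy": -30, "dz": -40, "roll": 0, "gripper": 0.2}
    - {"dx": 0, "dy": -30, "dz": -40, "roll": 0, "gripper": 0.2}
    - {"dx": 0, "dy": -30, "dz": -40, "roll": 0, "gripper": 0.2}
    - {"dx": 0, "dy": -40, "dz": 0, "roll": 0, "gripper": 0.2}
    - {"dx": 0, "dy": -40, "dz": 0, "roll": 0, "gripper": 0.2}
    - {"dx": -10, "dy": -40, "dz": 0, "roll": 0, "gripper": 0.2}
    - {"dx": -10, "dy": -40, "dz": 0, "roll": 0, "gripper": 0.2}

```text
clock: 9.15
ee_pos: [487.7, -4.1, 331.1]
tool_rot: [-0.081, 0.997, -0.0, 0.0]
wrist_force: [0.4, 1.2, -0.9]
finger_gap: 28.4
grasp_force: 12.0
```

carry_out:
  targets:
    - {"dx": -18, "dy": -40, "dz": 0, "roll": 0, "gripper": 0.2}
    - {"dx": -18, "dy": -40, "dz": 0, "roll": 0, "gripper": 0.2}
    - {"dx": -18, "dy": -40, "dz": 0, "roll": 0, "gripper": 0.2}
    - {"dx": -18, "dy": -35, "dz": 0, "roll": 0, "gripper": 0.2}
    - {"dx": -16, "dy": -25, "dz": 0, "roll": 0, "gripper": 0.2}
    - {"dx": 0, "dy": 0, "dz": 0, "roll": 0, "gripper": 0.2}
    - {"dx": 0, "dy": 0, "dz": 0, "roll": 0, "gripper": 0.2}

```text
clock: 9.85
ee_pos: [603.5, -166.0, 330.3]
tool_rot: [-0.081, 0.997, 0.0, -0.0]
wrist_force: [-0.8, 1.0, -0.2]
finger_gap: 28.6
grasp_force: 12.0
```

Run:
```python
from h import *
st()
c=imaging.camera("side");a=c["color"][100:310,220:420,::-1]
d=imaging.camera("scene");b=d["color"][30:240,90:290,::-1]
cv2.imwrite("pics/a3.png",cv2.resize(np.hstack([a,b]),None,fx=2,fy=2))
```

```text
t 9.85 world [ 603.5 -166.   330.3] sorter [0.7 0.3] ytool deg 99.26 q [-0.36  0.41  1.16  0.    1.57 -2.1 ] F [-0.8  1.  -0.2] gap 28.582730057973023 11.995518989861012
```

View pics/a3.png

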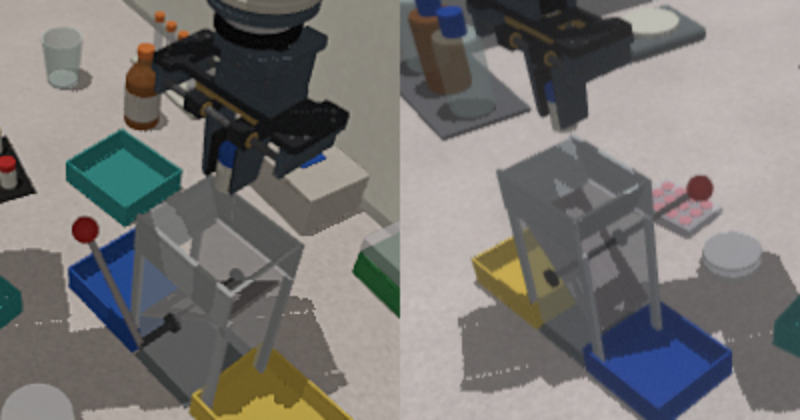

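The vial is held above the hopper mouth: side crop (230,165), scene crop (562,110). The lever leans to blue, with the knob at (85,230). Lowering and releasing now.

carry_out:
  targets:
    - {"dx": 0, "dy": 5, "dz": 25, "roll": 0, "gripper": 0.2}
    - {"dx": 0, "dy": 0, "dz": 25, "roll": 0, "gripper": 0.2}
    - {"dx": 0, "dy": 0, "dz": 25, "roll": 0, "gripper": 0.2}
    - {"dx": 0, "dy": 0, "dz": 15, "roll": 0, "gripper": 0.2}
    - {"dx": 0, "dy": 0, "dz": 0, "roll": 0, "gripper": 0.2}
    - {"dx": 0, "dy": 0, "dz": 0, "roll": 0, "gripper": 0.5}
    - {"dx": 0, "dy": 0, "dz": 0, "roll": 0, "gripper": 0.5}
    - {"dx": 0, "dy": 0, "dz": 0, "roll": 0, "gripper": 0.5}
    - {"dx": 0, "dy": 0, "dz": 0, "roll": 0, "gripper": 0.5}
    - {"dx": 0, "dy": 0, "dz": 0, "roll": 0, "gripper": 0.5}

```text
clock: 10.95
ee_pos: [603.2, -161.0, 240.7]
tool_rot: [-0.081, 0.997, -0.0, 0.0]
wrist_force: [0.7, 0.5, -0.2]
finger_gap: 45.4
grasp_force: 0.0
```

carry_out:
  targets:
    - {"dx": 0, "dy": 0, "dz": -30, "roll": 0, "gripper": 0.5}
    - {"dx": 0, "dy": 0, "dz": -40, "roll": 0, "gripper": 0.5}
    - {"dx": 0, "dy": 0, "dz": -40, "roll": 0, "gripper": 0.5}
    - {"dx": 0, "dy": 0, "dz": -30, "roll": 0, "gripper": 0.5}
    - {"dx": 0, "dy": 0, "dz": 0, "roll": 0, "gripper": 0.5}
    - {"dx": 0, "dy": 0, "dz": 0, "roll": 0, "gripper": 0.5}
    - {"dx": 0, "dy": 0, "dz": 0, "roll": 0, "gripper": 0.5}
    - {"dx": 0, "dy": 0, "dz": 0, "roll": 0, "gripper": 0.5}

```text
clock: 11.75
ee_pos: [602.7, -160.8, 379.0]
tool_rot: [-0.081, 0.997, 0.0, -0.001]
wrist_force: [0.4, 1.3, -0.1]
finger_gap: 45.1
grasp_force: 0.0
```

Run:
```python
from h import *
st()
c=imaging.camera("side");a=c["color"][100:310,220:420,::-1]
d=imaging.camera("scene");b=d["color"][50:260,90:290,::-1]
cv2.imwrite("pics/a4.png",cv2.resize(np.hstack([a,b]),None,fx=2,fy=2))
```

```text
t 11.75 world [ 602.7 -160.8  379. ] sorter [0.8 5.5] ytool deg 99.29 q [-0.36  0.39  1.08  0.    1.68 -2.09] F [ 0.4  1.3 -0.1] gap 45.140273946812556 0.0
```

View pics/a4.png

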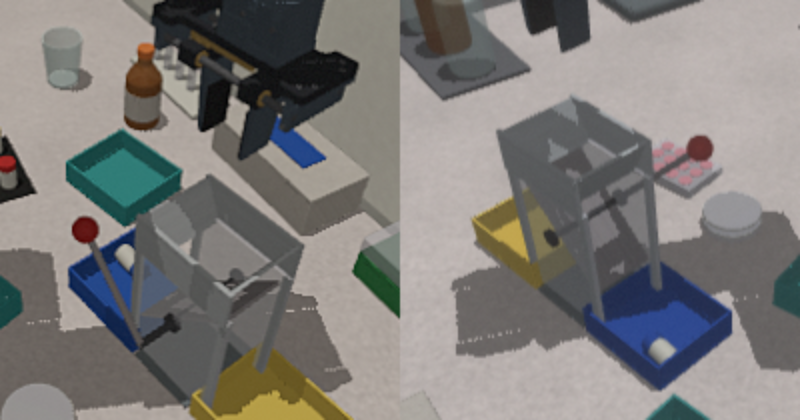

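The vial lies in the blue tray, at scene crop (660,350), the lever is still over and the gripper is clear. I wait a second to let it settle, then hand in.

carry_out:
  targets:
    - {"dx": 0, "dy": 0, "dz": 0, "roll": 0, "gripper": 0.5}
    - {"dx": 0, "dy": 0, "dz": 0, "roll": 0, "gripper": 0.5}
    - {"dx": 0, "dy": 0, "dz": 0, "roll": 0, "gripper": 0.5}
    - {"dx": 0, "dy": 0, "dz": 0, "roll": 0, "gripper": 0.5}
    - {"dx": 0, "dy": 0, "dz": 0, "roll": 0, "gripper": 0.5}
    - {"dx": 0, "dy": 0, "dz": 0, "roll": 0, "gripper": 0.5}
    - {"dx": 0, "dy": 0, "dz": 0, "roll": 0, "gripper": 0.5}
    - {"dx": 0, "dy": 0, "dz": 0, "roll": 0, "gripper": 0.5}
    - {"dx": 0, "dy": 0, "dz": 0, "roll": 0, "gripper": 0.5}
    - {"dx": 0, "dy": 0, "dz": 0, "roll": 0, "gripper": 0.5}

```text
clock: 12.85
ee_pos: [603.1, -161.0, 380.4]
tool_rot: [-0.081, 0.997, -0.0, 0.0]
wrist_force: [-0.0, -0.3, -0.7]
finger_gap: 45.2
grasp_force: 0.0
```

```bash
python3 -c "
from cell import ctrl
print(ctrl.finish_job())"
```

```text
the job is handed in; nothing more can be done
None
```

The job is handed in at about 13 s of the 51 s allowed; the hand-in returned no verdict, but the last pictures show the lever over on the blue side (about 0.78 rad) and the blue-capped vial lying in the blue tray.

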